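# Close the screw tins and stow them in the drawer

## Robot

A 6-joint arm with a two-finger parallel gripper is mounted at the origin on the work surface. World frame = base frame: x ahead of the robot, y to its left, z up, the work surface at z = 0. Lengths are in m, angles in rad, forces in N, time in s.
With the tool pointing down it reaches from about 0.35 to 0.775 m from the base axis. Payload 7.3 kg.
Tool frame: the origin (TCP) lies at the very end of the fingers, on their centre line; the grasp point (between the pads) lies 19 mm behind it (hold_point_z is the distance from the TCP to the grasp point, in m); z points along the fingers, y is the line along which they close (so a half turn about z gives the same grasp; the last joint's range is limited). The gripper opens to 92 mm and grips with 3 to 60 N. Pads are 19 mm wide; open, the fingers measure 130 mm over their backs; the gripper's body (75 mm by 190 mm) begins 47 mm behind the grasp point.
Start: joints at [-1.354, 0.342, 1.524, -0, 1.275, -0.146], TCP at [0.186, -0.491, 0.227] pointing down, gripper open.
Joint ranges: [-2.53, 2.53], [-0.77, 2.02], [0.04, 2.7], [-1, 4.14], [0.28, 2.66], [-3.11, 3.11]. Speed limits (rad/s): [2.57, 2.57, 3.14, 3.14, 3.14, 3.14].

## Interface

Orientations are given as a unit quaternion [w, x, y, z].
In Python, from workcell import observe, grab_frame, hand_in, search_frame, trace, hold_point_z gives the robot as it stands. The module is installed in compiled form; this text tells all that it offers.
- The arm moves only by the tool arm_command, never from a script. Its argument "increments" is text: rows parted by semicolons, each of 7 numbers parted by spaces: the shift along the tool's x, y, z in units of 30 cm (1.0 is 30 cm), then the turn, a rotation vector about the tool's x, y, z in units of pi/2 rad (1.0 is pi/2 rad), then the closure, from 0 (fully open) to 1 (shut). In form: tx ty tz ax ay az grip; .... A call has 1 to 10 rows; each row shifts and turns the commanded pose from where the row before left it, along the tool's axes as they then stand; what a row does not reach is not made up. A row lasts 1/10 s, in which the tool goes at most 50 mm and 8.59 degrees, less where a joint would pass 70% of its speed; a pose out of reach is approached as far as the arm can. A call with a number of a shift or a turn outside -1 to 1 is refused whole. A call with a gripper value outside its range is refused whole. The fingers move at their own pace and stop on an object; "newtons" is the grip in N (left out, the last holds). Time passes only in rows, so rows that do not move let the fingers close. It gives the time, the measured TCP pose, the force, the opening and the grip force at its end, in the units of the state.
- observe(): the state, without advancing time (a new reading comes with each control period).
- grab_frame(name): name is "scene" or "side" or "wrist"; returns a dict with "frame" (420x560x3 uint8, red, green, blue), "intrinsics" (3x3 intrinsics, pixels), "eye" and "orientation" of the camera in the world; the wrist camera has in their place "tool_from_camera" (4x4, takes a point from camera to tool coordinates, whose origin is the TCP and whose axes are the flange's). Camera axes: x right, y up, looking along -z (the intrinsics and any distortion apply to the point x, -y, -z); pixel columns grow to the right and rows downward; lengths in m; the calibration is good to about 2 mm. A picture is of the moment at which its call begins: read the wrist's pose just before it. There is no depth.
- hand_in(): hands the job in; it is judged then, once.
Trained networks look in a picture, given as the dict that the camera call returned (one of the last four; its "shot" number tells which), for a name from the list of things; names that differ only in an ending like _2 or _b are one class to them, and where a whole thing is asked for, a point or a joint stands for the part that bears it (a point fixed in the world has none). Each returns a list of dicts, best first, with "p" (0 to 1); they miss things now and then, are a little off and sometimes report something else, mostly with a low value. They report only what shows in the picture. A call takes as long as a camera call. They do not tell look-alikes from the thing itself.
- search_frame(picture, name): "position" ([x, y, z] in m, in world coordinates, good to about 4 mm: the middle of the surface that is visible of it).
- trace(picture, name): "mask" (420x560 bool, what is visible of it).
The state is a dict: "clock": time; "joints": joint angles; "qd": joint speeds; "joint_torque": joint torques, N m; "eef_pos": TCP position; "ee_rot": TCP orientation; "force": force on the tool from outside, world axes, zero at the start; "ft_torque": the same for the moment, N m; "opening": opening from 0.0 (shut) to 1.0 (fully open); "grasp_force": force on a finger pad.
Only numpy, scipy, OpenCV 4.12 (cv2) and the standard library are available. Lean on these libraries where they do the work, as an engineer would, in place of code of your own. Each camera call takes 0.05 s, during which the arm holds its last target. There are 200 camera calls.

## Task

Clear up the screw tins on the bench: push each lid that is there fully home on the tin it belongs to, stand the closed tins upright in the drawer of the plywood unit, and when they are all in, push the drawer fully shut. A tin whose lid is missing stays out on the bench, open and upright. Do not shove the tape roll, the tape measure or the sanding block about.

Things in the scene. Friction and masses are not known exactly. Their poses are not given: they have to be found in the camera images.
- tin_wide: the wide round tin, 66 mm across, 60 mm tall: an open bare-steel tin of about 0.28 kg (0.2 to 0.4) with a few screws fixed in its bottom. Origin: centre of its underside; z up. Its wall is 5 mm thick; its mouth is 10 to 12 mm narrower than the outside. 86 mm tall with its lid on; it can be gripped across its outside below the lid.
- lid_wide: steel push-in lid of the wide round tin, None if missing today, lying plug down: plug 8 mm deep (round, tapering from 50 mm across at the flange to 42 mm; 2 mm slack all round), round flange 60 mm across 6 mm thick, black grip bar 44 mm long (along its x), 12 wide, 20 tall, from 14 to 34 mm above its origin; 70 g. Origin: centre of the plug's underside, z up; fully home it is 52 mm above the tin's origin.
- tin_slim: the slim round tin, 50 mm across, 68 mm tall: an open bare-steel tin of about 0.28 kg (0.2 to 0.4) with a few screws fixed in its bottom. Origin: centre of its underside; z up. Its wall is 5 mm thick; its mouth is 10 to 12 mm narrower than the outside. 94 mm tall with its lid on; it can be gripped across its outside below the lid.
- lid_slim: steel push-in lid of the slim round tin, None if missing today, lying plug down: plug 8 mm deep (round, tapering from 35 mm to 27 mm across; 2 mm slack all round), round flange 44 mm across 6 mm thick, black grip bar 36 mm long (along its x), 12 wide, 20 tall, from 14 to 34 mm above its origin; 70 g. Origin: centre of the plug's underside, z up; fully home it is 60 mm above the tin's origin.
- tin_square: the square tin, 58 by 58 mm, 64 mm tall: an open bare-steel tin of about 0.28 kg (0.2 to 0.4) with a few screws fixed in its bottom. Origin: centre of its underside; z up. Its wall is 5 mm thick; its mouth is 10 to 12 mm narrower than the outside. 90 mm tall with its lid on; it can be gripped across its outside below the lid.
- lid_square: steel push-in lid of the square tin, None if missing today, lying plug down: plug 8 mm deep (square, tapering from 44 to 36 mm; 2 mm slack all round), square flange 54 by 54 mm 6 mm thick, black grip bar 44 mm long (along its x), 12 wide, 20 tall, from 14 to 34 mm above its origin; 70 g. Origin: centre of the plug's underside, z up; fully home it is 56 mm above the tin's origin.
- tin_oblong: the oblong tin, 84 mm (its x) by 50 mm (its y), 58 mm tall: an open bare-steel tin of about 0.28 kg (0.2 to 0.4) with a few screws fixed in its bottom. Origin: centre of its underside; z up. Its wall is 5 mm thick; its mouth is 10 to 12 mm narrower than the outside. 84 mm tall with its lid on; it can be gripped across its outside below the lid.
- lid_oblong: steel push-in lid of the oblong tin, None if missing today, lying plug down: plug 8 mm deep (oblong, tapering from 70 by 36 mm to 62 by 28 mm; 2 mm slack all round), oblong flange 80 mm (its x) by 46 mm (its y) 6 mm thick, black grip bar 44 mm long (along its x), 12 wide, 20 tall, from 14 to 34 mm above its origin; 70 g. Origin: centre of the plug's underside, z up; fully home it is 50 mm above the tin's origin.
- drawer (a joint): how far the plywood unit's one drawer is pulled out, in m: 0 shut, 0.165 fully out; it starts part-way out, runs with about 1.2 N of friction plus some damping and stays where it is left
- drawer_floor (a point): point on the drawer's inner floor, 21 mm above the bench, mid-width, 78 mm behind the front's inner face, moving with the drawer. x points into the unit (shutting), y across, z up. Floor: y -150 to 150 mm, x -78 to 91 mm; side and back walls 50 mm high. Fully out, the unit's face (fixed, 340 wide, 140 tall, opening 107 above this floor) is at x = 87 mm: a row of three tins fits.
- drawer_front (a point): middle of the top edge of the outer face of the drawer's front, 136 mm above the bench: a plywood panel 340 mm wide, 132 mm high, 15 mm thick, upright, facing the robot; axes as drawer_floor (the face looks along -x)
- drawer_handle (a point): middle of the drawer's steel bar handle, 120 mm long along y, 35 mm in front of the panel and 100 mm above the bench; axes as drawer_floor
- tape_roll: roll of masking tape lying flat, 90 mm across, 24 mm tall; not part of the job. Origin: centre of its underside
- tape_measure: grey tape measure, 66 by 60 by 38 mm; not part of the job. Origin: centre of its underside
- sanding_block: cork sanding block with a wooden top, 90 by 55 mm, 38 mm tall; not part of the job. Origin: centre of its underside
Not all that is in view belongs to the job. Leave any red or turquoise look-alike of the lid_wide alone.

How it is judged:
By the outcome, as a careful person would: the job done as asked, in the order asked, and still so for the second after the job is handed in, with the robot touching nothing.
Of lid_wide, lid_slim, lid_square, lid_oblong only 2 to 3 are there at a start; the rules pass over those that are not, and their reading is None.
At some moment in a run one of lid_wide, lid_slim, lid_square, lid_oblong, tin_wide, tin_slim, tin_square, tin_oblong may be knocked a few centimetres aside while the robot is not near it.
It also fails if it takes over 210 s, if anything falls off the work surface, if the arm or the gripper's body presses on something with over 40 N, if the wrist force passes 120 N, or if a joint passes its speed limit or range.

## Working session

There is one attempt and no reset: what is moved stays moved. The work goes in short steps, Python scripts to look and compute and a tool call to move; the robot and the scene stay as the last step left them, time stands still between calls to the robot, and variables do not carry over. Pictures are saved under pics/ and viewed, at most 15 in all, crops included, and the job is handed in when it is done.

Besides the shell and the picture viewer there is one more tool, called after "Call:" as name(argument=value, ...) on one line, values as JSON. arm_command: Moves the arm, as the interface text tells. Its arguments: {"type":"object","properties":{"increments":{"type":"string"},"newtons":{"type":"number"}},"required":["increments"]}

```bash
mkdir -p pics
cat > h.py <<'E'
import numpy as np, cv2
from scipy.spatial.transform import Rotation as R
from workcell import observe, grab_frame, hand_in, search_frame, trace, hold_point_z
def rot(q): return R.from_quat([q[1],q[2],q[3],q[0]])
def cam(d, st=None):
    if 'eye' in d:
        o=np.array(d['orientation']); M=o if o.shape==(3,3) else rot(o).as_matrix()
        return np.array(d['eye']),M
    T=np.array(d['tool_from_camera']); A=rot(st['ee_rot']).as_matrix()
    return A@T[:3,3]+np.array(st['eef_pos']), A@T[:3,:3]
def pix2w(d,uv,z,st=None):
    e,M=cam(d,st); K=np.array(d['intrinsics'])
    uv=np.atleast_2d(np.array(uv,float)); n=np.c_[uv,np.ones(len(uv))]@np.linalg.inv(K).T
    v=(n*[1,-1,-1])@M.T
    return e+v*((z-e[2])/v[:,2])[:,None]
def w2pix(d,P,st=None):
    e,M=cam(d,st); K=np.array(d['intrinsics']); c=((np.atleast_2d(P)-e)@M)*[1,-1,-1]
    p=c@K.T; return p[:,:2]/p[:,2:]
def save(d,n): cv2.imwrite('pics/'+n+'.png',cv2.cvtColor(d['frame'],cv2.COLOR_RGB2BGR))
E
python3 - <<'E'
from h import *
s=observe(); print({k:np.round(v,3).tolist() for k,v in s.items()}, hold_point_z)
for n in ['scene','side']:
    d=grab_frame(n); print(n,[k for k in d], d.get('eye'),d.get('orientation'),np.round(d['intrinsics'],1).tolist()); save(d,n+'0')
    for o in ['tin_wide','lid_wide','tin_slim','lid_slim','tin_square','lid_square','tin_oblong','lid_oblong','drawer_front','drawer_handle','drawer_floor','tape_roll','tape_measure','sanding_block']:
        r=search_frame(d,o); print(n,o,[(np.round(x['position'],3).tolist(),round(x['p'],2), w2pix(d,x['position']).round()[0].tolist()) for x in r[:3]])
E
```

```text
{'clock': 0.0, 'joints': [-1.354, 0.343, 1.525, -0.0, 1.275, -0.146], 'qd': [0.001, 0.001, 0.0, -0.001, 0.002, -0.001], 'joint_torque': [0.0, -43.124, -24.422, 0.072, 0.056, -0.0], 'eef_pos': [0.186, -0.49, 0.226], 'ee_rot': [-0.001, 0.984, 0.18, -0.0], 'force': [0.516, 0.537, 0.314], 'ft_torque': [-0.025, 0.008, -0.003], 'grasp_force': 0.0, 'opening': 1.002} 0.0188
scene ['frame', 'intrinsics', 'eye', 'orientation', 'shot'] [ 1.02212012 -0.39743649  1.06518731] [0.85918587 0.27794627 0.12424647 0.41122783] [[482.9, 0.0, 278.7], [0.0, 482.9, 217.7], [0.0, 0.0, 1.0]]
scene tin_wide [([0.552, 0.423, 0.04], 0.95, [395.0, 174.0]), ([0.616, -0.259, 0.035], 0.59, [205.0, 339.0])]
scene lid_wide [([0.478, -0.038, 0.014], 0.79, [247.0, 249.0]), ([0.49, 0.29, 0.014], 0.69, [344.0, 190.0]), ([0.553, 0.176, 0.014], 0.67, [329.0, 225.0])]
scene tin_slim [([0.452, 0.053, 0.049], 0.92, [269.0, 217.0])]
scene lid_slim []
scene tin_square [([0.572, 0.065, 0.043], 0.59, [302.0, 246.0]), ([0.693, 0.062, 0.034], 0.54, [334.0, 283.0])]
scene lid_square []
scene tin_oblong [([0.694, 0.061, 0.032], 0.91, 
[... 1359 characters left out ...]
blong [([0.684, 0.075, 0.037], 0.96, [219.0, 217.0])]
side lid_oblong [([0.412, 0.415, 0.012], 0.67, [200.0, 362.0]), ([0.605, -0.24, 0.072], 0.54, [317.0, 164.0])]
side drawer_front [([0.605, -0.244, 0.07], 0.69, [318.0, 164.0]), ([0.409, 0.208, 0.038], 0.36, [270.0, 291.0])]
side drawer_handle [([0.601, -0.248, 0.07], 0.95, [320.0, 164.0])]
side drawer_floor [([0.605, -0.244, 0.065], 0.94, [318.0, 166.0])]
side tape_roll [([0.622, 0.325, 0.02], 0.82, [160.0, 286.0])]
side tape_measure [([0.407, 0.205, 0.036], 0.64, [272.0, 291.0])]
side sanding_block [([0.657, 0.215, 0.025], 0.82, [186.0, 253.0]), ([0.449, 0.067, 0.048], 0.62, [296.0, 247.0]), ([0.608, -0.244, 0.074], 0.5, [317.0, 163.0])]
```

View pics/scene0.png

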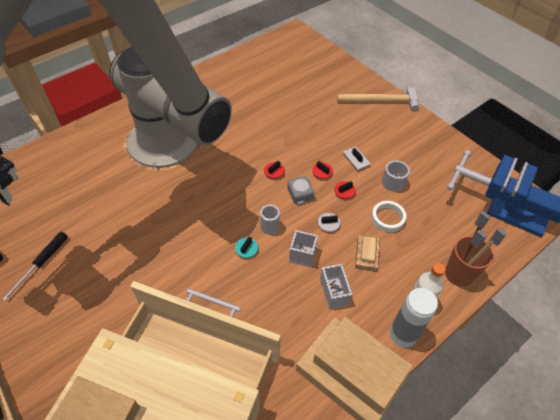

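View pics/side0.png

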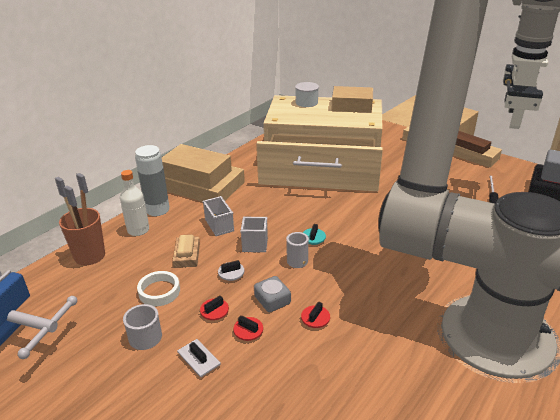

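The scene picture shows the steel round lid at (329,222), the steel oblong lid at (357,158), red lids at (275,170), (323,170), (346,190) and a turquoise lid at (247,248). The tins are slim (270,218), square (303,248), oblong (336,285) and wide (396,176). The drawer handle runs from (188,294) to (240,307). No steel square or slim lid shows. What could be taken for lid_wide are the three reds, the turquoise and the steel one; I choose the steel one and check it in a crop.

Run:
```python
from h import *
d=grab_frame('scene'); e=grab_frame('side')
f=d['frame']; g=e['frame']
a=cv2.resize(f[265:400,70:290],None,fx=2,fy=2,interpolation=cv2.INTER_CUBIC)   # 440x270
b=cv2.resize(f[140:290,230:410],None,fx=2,fy=2,interpolation=cv2.INTER_CUBIC)  # 360x300
c=cv2.resize(g[80:200,245:395],None,fx=2.5,fy=2.5,interpolation=cv2.INTER_CUBIC) #375x300
h=cv2.resize(g[220:370,170:340],None,fx=2,fy=2,interpolation=cv2.INTER_CUBIC) #340x300
o=np.zeros((600,800,3),np.uint8); o[:270,:440]=a; o[:300,440:]=b; o[300:,:375]=c; o[300:,375:715]=h
save({'frame':o},'comp')
for nm,D in(('scene',d),('side',e)):
    for o in ['lid_wide','lid_oblong']:
        for r in trace(D,o)[:3]:
            ys,xs=np.nonzero(r['mask']); 
            if len(xs)<10: continue
            cn=cv2.findContours(r['mask'].astype(np.uint8),0,1)[0]; cn=max(cn,key=len)[:,0]
            P=pix2w(D,cn,.014)[:,:2]; print(nm,o,round(r['p'],2),len(xs),xs.mean().round(),ys.mean().round(),P.mean(0).round(3),[np.round(v,3) for v in cv2.minAreaRect(P.astype(np.float32))])
```

```text
scene lid_wide 0.87 342 328.0 222.0 [0.544 0.183] [array([0.545, 0.182]), array([0.057, 0.058]), np.float64(51.458)]
scene lid_wide 0.86 268 274.0 169.0 [0.31  0.183] [array([0.308, 0.184]), array([0.055, 0.061]), np.float64(51.66)]
scene lid_wide 0.85 401 246.0 247.0 [ 0.471 -0.037] [array([ 0.471, -0.037]), array([0.06 , 0.061]), np.float64(10.196)]
scene lid_oblong 0.75 309 356.0 158.0 [0.425 0.402] [array([0.424, 0.403]), array([0.048, 0.079]), np.float64(78.372)]
side lid_wide 0.86 610 248.0 328.0 [0.395 0.298] [array([0.394, 0.298]), array([0.061, 0.063]), np.float64(30.253)]
side lid_wide 0.84 283 315.0 235.0 [ 0.467 -0.034] [array([ 0.467, -0.037]), array([0.047, 0.075]), np.float64(52.862)]
side lid_wide 0.7 524 214.0 308.0 [0.487 0.299] [array([0.486, 0.301]), array([0.061, 0.062]), np.float64(70.763)]
side lid_oblong 0.61 823 199.0 357.0 [0.421 0.41 ] [array([0.421, 0.41 ]), array([0.046, 0.082]), np.float64(79.571)]
side lid_oblong 0.61 702 297.0 249.0 [0.468 0.037] [array([0.47 , 0.037]), array([0.051, 0.134]), np.float64(35.941)]
side lid_oblong 0.19 6104 319.0 162.0 [ 0.67  -0.346] [array([ 0.683, -0.346]), array([0.393, 0.32 ]), np.float64(30.433)]
```

View pics/comp.png

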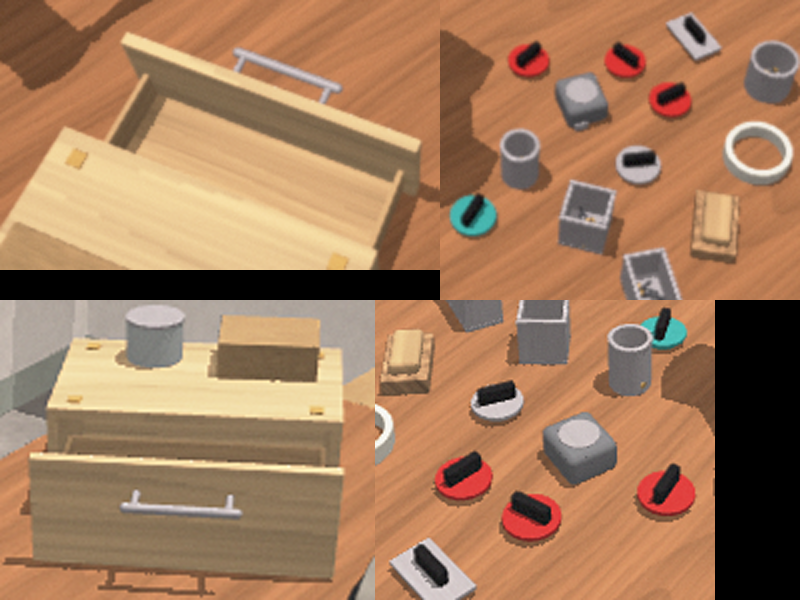

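The crop confirms the steel round lid (60 mm flange, bar roughly along y) is lid_wide, and the steel oblong lid is lid_oblong. No slim or square lid is visible, so those tins stay out. Next is the drawer geometry.

```bash
cat >> h.py <<'E'
def go(x,y,z,close=None,up=None,st=None):
    """print plan: lift, turn, then shift in tool units; close=world angle (deg) of the finger line"""
    s=st or observe(); p=np.array(s['eef_pos']); A=rot(s['ee_rot']).as_matrix()
    yaw=np.degrees(np.arctan2(A[1,0],A[0,0])); j6=np.degrees(s['joints'][5])
    if close is None: ty=yaw
    else:
        c=[close+90+180*k for k in range(-3,4)]
        j1=np.degrees(np.arctan2(y,x)); ok=[t for t in c if abs(j1+90-t)<170]
        ty=min(ok,key=lambda t:abs(t-yaw))
    B=(R.from_euler('z',ty,degrees=True)*R.from_euler('x',180,degrees=True)).as_matrix()
    rv=R.from_matrix(A.T@B).as_rotvec()
    if ty-yaw>180 or ty-yaw<-180: print('long turn!',ty-yaw)
    t=B.T@(np.array([x,y,z])-p)
    print('turn u',np.round(rv/(np.pi/2),3),'rows',round(abs(np.degrees(np.linalg.norm(rv)))/8.0,1),'| shift u',np.round(t/.3,4),'mm',np.round(t*1000,1),'| j6 end',round(np.degrees(np.arctan2(y,x))+90-ty),'| at',p.round(4),'yaw',round(yaw,1),'op',round(s['opening'],3),'t',round(s['clock'],2))
E
python3 - <<'E'
from h import *
d=grab_frame('scene'); e=grab_frame('side')
a=pix2w(d,[[134,283],[279.5,335.5]],.136)[:,:2]; b=pix2w(e,[[257,143.5],[382,145]],.136)[:,:2]
ha=pix2w(d,[[188,291],[239,309]],.1)[:,:2]; hb=pix2w(e,[[293.8,162.4],[341,165.2]],.1)[:,:2]
for n,v in(('panel sc',a),('panel sd',b),('hand sc',ha),('hand sd',hb)):
    w=v[1]-v[0]; print(n,v.round(3).tolist(),'mid',v.mean(0).round(3),'len',np.linalg.norm(w).round(3),'ang',np.degrees(np.arctan2(w[1],w[0])).round(1))
go(.545,.182,.2,160); go(.5,-.2,.2,50)
E
```

```text
panel sc [[0.458, -0.32], [0.745, -0.152]] mid [ 0.601 -0.236] len 0.333 ang 30.5
panel sd [[0.738, -0.142], [0.462, -0.335]] mid [ 0.6   -0.239] len 0.336 ang -145.1
hand sc [[0.528, -0.235], [0.633, -0.172]] mid [ 0.58  -0.204] len 0.122 ang 30.6
hand sd [[0.633, -0.17], [0.524, -0.232]] mid [ 0.578 -0.201] len 0.126 ang -150.3
turn u [ 0.     0.    -0.547] rows 6.2 | shift u [2.5164 0.3563 0.0891] mm [754.9 106.9  26.7] | j6 end 38 | at [ 0.1864 -0.4908  0.2267] yaw 20.8 op 0.998 t 1.9
turn u [ 0.    -0.     0.675] rows 7.6 | shift u [ 0.1777 -1.4147  0.0891] mm [  53.3 -424.4   26.7] | j6 end 108 | at [ 0.1864 -0.4908  0.2267] yaw 20.8 op 0.998 t 1.9
```

Run:
```python
from h import *
d=grab_frame('scene'); 
u=pix2w(d,[[102.5,330],[257.5,394]],.14)[:,:2]; xd=np.array([np.cos(np.radians(-59.5)),np.sin(np.radians(-59.5))])
print('unit top front edge',u.round(3).tolist(),'behind panel face',(u-[.6005,-.2375])@xd)
go(.6255,-.281,.30,30.5)
```

```text
unit top front edge [[0.514, -0.422], [0.809, -0.257]] behind panel face [0.11544326 0.12215858]
turn u [ 0.    -0.     0.892] rows 10.0 | shift u [ 0.1403 -1.6163 -0.2442] mm [  42.1 -484.9  -73.3] | j6 end 125 | at [ 0.1863 -0.4908  0.2267] yaw 20.8 op 1.002 t 1.95
```

Call:
arm_command(increments="0 0 -0.03 0 0 0.0892 1;0 0 -0.03 0 0 0.0892 1;0 0 -0.03 0 0 0.0892 1;0 0 -0.03 0 0 0.0892 1;0 0 -0.03 0 0 0.0892 1;0 0 -0.03 0 0 0.0892 1;0 0 -0.03 0 0 0.0892 1;0 0 -0.03 0 0 0.0892 1;0 0 0 0 0 0.0892 1;0 0 0 0 0 0.0892 1", newtons=20)

```text
clock: 2.95
eef_pos: [0.1864, -0.4909, 0.2991]
ee_rot: [0.0, 0.867, -0.499, 0.0]
force: [-0.6, -0.0, -0.3]
opening: 0.18
grasp_force: 0.0
```

Call:
arm_command(increments="0.01 -0.1 0 0 0 0 1;0.01 -0.12 0 0 0 0 1;0.01 -0.12 0 0 0 0 1;0.01 -0.12 0 0 0 0 1;0.01 -0.12 0 0 0 0 1;0.01 -0.12 0 0 0 0 1;0.01 -0.12 0 0 0 0 1;0.01 -0.12 0 0 0 0 1;0.01 -0.12 0 0 0 0 1;0.01 -0.12 0 0 0 0 1")

```text
clock: 3.95
eef_pos: [0.5078, -0.3361, 0.2987]
ee_rot: [0.0, 0.868, -0.496, 0.0]
force: [-0.2, -0.4, -0.3]
opening: -0.001
grasp_force: 0.0
```

Call:
arm_command(increments="0.01 -0.12 0 0 0 0 1;0.01 -0.12 0 0 0 0 1;0.01 -0.12 0 0 0 0 1;0.01 -0.08 0 0 0 0 1;0 0 0 0 0 0 1")

```text
clock: 4.45
eef_pos: [0.6287, -0.2781, 0.2973]
ee_rot: [-0.0, 0.869, -0.495, -0.0]
force: [-0.5, 0.2, -0.0]
opening: 0.005
grasp_force: 0.0
```

Run:
```python
from h import *
go(.6255,-.281,.09,30.5)
st=observe(); d=grab_frame('wrist'); save(d,'w1'); print(np.round(d['tool_from_camera'],3).tolist(), np.round(d['intrinsics'],1).tolist())
```

```text
turn u [-0.     0.001  0.002] rows 0.0 | shift u [0.0029 0.014  0.691 ] mm [  0.9   4.2 207.3] | j6 end 125 | at [ 0.6287 -0.2781  0.2973] yaw -59.3 op 0.005 t 4.45
[[0.0, 0.963, 0.271, 0.073], [1.0, -0.0, -0.0, -0.001], [-0.0, 0.271, -0.963, -0.158], [0.0, 0.0, 0.0, 1.0]] [[344.7, 0.0, 282.8], [0.0, 344.7, 212.2], [0.0, 0.0, 1.0]]
```

View pics/w1.png

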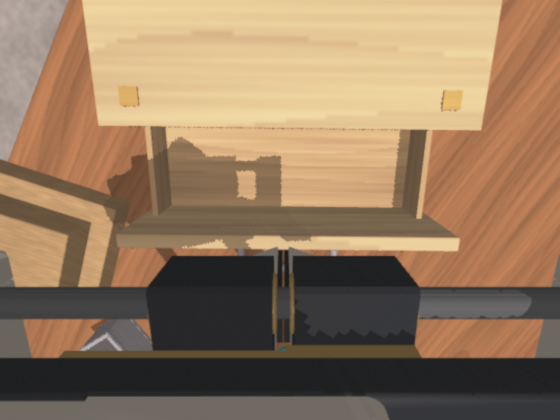

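Run:
```python
from h import *
st=observe(); d=grab_frame('wrist')
print(w2pix(d,[[.6255,-.281,.136],[.6005,-.2375,.136],[.6005+.015*.508,-.2375-.015*.862,.136],[.58,-.203,.1]],st).round(1))
P=pix2w(d,[[120,243],[457,248],[120,232],[457,238]],.136,st); print(P.round(3).tolist()); xd=np.array([.508,-.862]);print((P[:,:2]-[.6005,-.2375])@xd, (P[:,:2]-[.6005,-.2375])@[.862,.508])
print(np.degrees(np.arctan2(*(P[1]-P[0])[[1,0]])))
Q=pix2w(d,[[98,124],[480,128]],.14,st); print((Q[:,:2]-[.6005,-.2375])@xd,np.degrees(np.arctan2(*(Q[1]-Q[0])[[1,0]])))
```

```text
[[285.6 194.5]
 [284.8 244.1]
 [284.9 229.7]
 [284.6 266.1]]
[[0.741, -0.156, 0.136], [0.451, -0.321, 0.136], [0.746, -0.166, 0.136], [0.458, -0.329, 0.136]]
[ 0.00082101 -0.00381291  0.01229307  0.00671903] [ 0.16270902 -0.17085855  0.16126381 -0.16938559]
-150.28390191503834
[0.11474541 0.11209195] -149.93620265500147
```

Call:
arm_command(increments="0 0.007 0.08 0 0 0 1;0 0.007 0.1 0 0 0 1;0 0 0.1 0 0 0 1;0 0 0.1 0 0 0 1;0 0 0.1 0 0 0 1;0 0 0.1 0 0 0 1;0 0 0.08 0 0 0 1;0 0 0.03 0 0 0 1;0 0 0 0 0 0 1")

```text
clock: 5.45
eef_pos: [0.6215, -0.2829, 0.0909]
ee_rot: [0.0, 0.868, -0.497, -0.001]
force: [-0.1, 0.5, 0.5]
opening: 0.004
grasp_force: 0.0
```

Call:
arm_command(increments="-0.04 0 0 0 0 0 1;-0.03 0 0 0 0 0 1;-0.03 0 0 0 0 0 1;-0.03 0 0 0 0 0 1;-0.03 0 0 0 0 0 1;-0.03 0 0 0 0 0 1;-0.03 0 0 0 0 0 1;-0.03 0 0 0 0 0 1;-0.01 0 0 0 0 0 1;0 0 0 0 0 0 1")

```text
clock: 6.45
eef_pos: [0.5826, -0.2145, 0.0915]
ee_rot: [0.0, 0.868, -0.496, -0.001]
force: [0.5, 0.8, 0.6]
opening: 0.007
grasp_force: 0.0
```

Call:
arm_command(increments="-0.01 0 0 0 0 0 1;-0.01 0 0 0 0 0 1;0 0 0 0 0 0 1")

```text
clock: 6.75
eef_pos: [0.5798, -0.2098, 0.0915]
ee_rot: [0.0, 0.868, -0.496, -0.0]
force: [-0.2, -0.2, 0.0]
opening: 0.006
grasp_force: 0.0
```

Call:
arm_command(increments="-0.01 0 0 0 0 0 1;-0.01 0 0 0 0 0 1;0 0 0 0 0 0 1")

```text
clock: 7.05
eef_pos: [0.5767, -0.2044, 0.0917]
ee_rot: [-0.0, 0.868, -0.496, -0.0]
force: [-0.4, 0.7, 0.9]
opening: 0.002
grasp_force: 0.0
```

Call:
arm_command(increments="-0.01 0 0 0 0 0 1;-0.01 0 0 0 0 0 1;0 0 0 0 0 0 1")

```text
clock: 7.35
eef_pos: [0.576, -0.203, 0.0918]
ee_rot: [0.001, 0.868, -0.496, 0.004]
force: [7.6, -14.0, -7.8]
opening: 0.005
grasp_force: 7.4
```

Run:
```python
from h import *
d=grab_frame('scene'); save(d,'s2'); s=observe(); print(np.round(s['force'],1))
f=d['frame']; save({'frame':cv2.resize(f[220:420,60:330],None,fx=2.5,fy=2.5)},'s2c')
```

```text
[  8.1 -12.1  -7.8]
```

View pics/s2c.png

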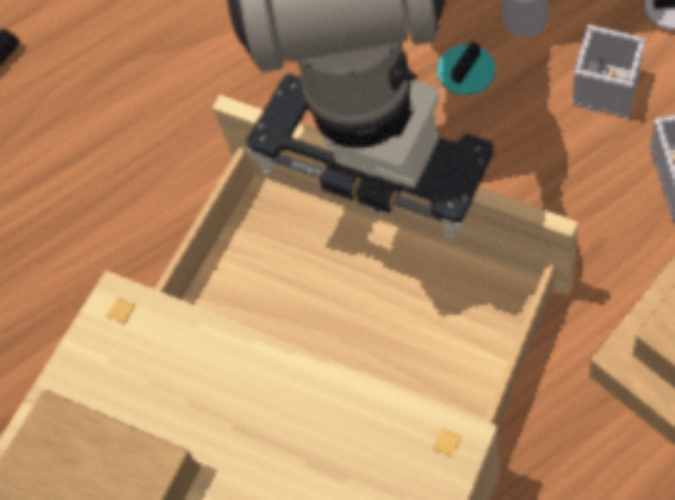

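The drawer is now fully out against its stop. Next I back off, rise and look at the lids.

Call:
arm_command(increments="0.03 0 0 0 0 0 1;0.03 0 -0.05 0 0 0 1;0 0 -0.1 0 0 0 1;0 0 -0.12 0 0 0 1;0 0 -0.12 0 0 0 1;0 0 -0.12 0 0 0 1;0 0 -0.1 0 0 0 1;-0.06 -0.05 0 0 0 0 0.55;-0.1 -0.05 0 0 0 0 0.55;-0.1 -0.05 0 0 0 0 0.55")

```text
clock: 8.4
eef_pos: [0.5819, -0.1243, 0.2747]
ee_rot: [-0.0, 0.868, -0.497, -0.0]
force: [0.5, 0.2, 0.5]
opening: 0.223
grasp_force: 0.0
```

Call:
arm_command(increments="-0.1 -0.05 0 0 0 0 0.55;-0.1 -0.05 0 0 0 0 0.55;-0.1 -0.05 0 0 0 0 0.55;-0.1 -0.05 0 0 0 0 0.55;-0.1 -0.05 0 0 0 0 0.55;-0.1 -0.05 0 0 0 0 0.55;-0.1 -0.05 0 0 0 0 0.55;-0.1 -0.05 0 0 0 0 0.55;0 0 0 0 0 0 0.55;0 0 0 0 0 0 0.55")

```text
clock: 9.4
eef_pos: [0.5635, 0.1431, 0.2746]
ee_rot: [0.0, 0.869, -0.495, -0.0]
force: [-0.8, -0.7, -0.5]
opening: 0.454
grasp_force: 0.0
```

```bash
cat >> h.py <<'E'
def blk(d,st,c,z=.034,rad=.05):
    """black bar near world xy c: centre and angle of its top face outline at height z"""
    f=d['frame'].astype(int); m=(f.max(2)<60)
    uv=np.argwhere(m)[:,::-1]; P=pix2w(d,uv,z,st)[:,:2]; k=np.hypot(*(P-np.array(c)).T)<rad
    P=P[k]; 
    if len(P)<20: return None
    r=cv2.minAreaRect((P*1000).astype(np.float32)); b=cv2.boxPoints(r)
    e=[b[1]-b[0],b[2]-b[1]]; l=max(e,key=np.linalg.norm)
    return np.round(r[0],1),np.round(sorted(r[1]),1),round(np.degrees(np.arctan2(l[1],l[0]))%180,1),len(P)
E
python3 - <<'E'
from h import *
st=observe(); d=grab_frame('wrist'); save(d,'w3'); print(np.round(st['eef_pos'],3))
for o in ['lid_wide','lid_oblong','lid_slim','lid_square','tin_wide','tin_oblong','tin_square','tin_slim']:
    print(o,[(np.round(x['position'],3).tolist(),round(x['p'],2)) for x in search_frame(d,o)[:4]])
print(blk(d,st,(.545,.182)))
E
```

```text
[0.564 0.143 0.275]
lid_wide [([0.475, -0.031, 0.011], 0.88), ([0.549, 0.182, 0.01], 0.84), ([0.408, 0.301, 0.013], 0.76), ([0.5, 0.276, 0.014], 0.49)]
lid_oblong []
lid_slim []
lid_square []
tin_wide []
tin_oblong [([0.699, 0.058, 0.017], 0.9)]
tin_square [([0.571, 0.068, 0.014], 0.88)]
tin_slim [([0.442, 0.06, 0.048], 0.63)]
(array([544.5, 183.3]), array([12.8, 42.6]), np.float32(58.2), 354)
```

View pics/w3.png

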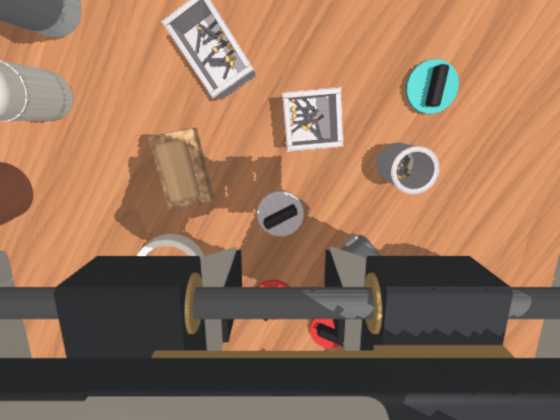

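The wrist view shows lid_wide's bar at (281,215), the open square tin at (313,118), the oblong tin at (210,45) and the slim tin at (412,170).

Run:
```python
from h import *
go(.5445,.1833,.018,148.2)
```

```text
turn u [ 0.     0.    -1.308] rows 14.7 | shift u [ 0.0829 -0.1278  0.8557] mm [ 24.9 -38.3 256.7] | j6 end 50 | at [0.564  0.142  0.2747] yaw -59.5 op 0.448 t 9.85
```

Call:
arm_command(increments="0 0 0 0 0 -0.0872 0.6;0 0 0 0 0 -0.0872 0.6;0 0 0 0 0 -0.0872 0.6;0 0 0 0 0 -0.0872 0.6;0 0 0 0 0 -0.0872 0.6;0 0 0 0 0 -0.0872 0.6;0 0 0 0 0 -0.0872 0.6;0 0 0 0 0 -0.0872 0.6;0 0 0 0 0 -0.0872 0.6;0 0 0 0 0 -0.0872 0.6")

```text
clock: 10.85
eef_pos: [0.5639, 0.1423, 0.2747]
ee_rot: [0.0, 0.986, 0.168, -0.0]
force: [0.0, 1.0, 0.2]
opening: 0.399
grasp_force: 0.0
```

Call:
arm_command(increments="0 0 0 0 0 -0.0872 0.6;0 0 0 0 0 -0.0872 0.6;0 0 0 0 0 -0.0872 0.6;0 0 0 0 0 -0.0872 0.6;0 0 0 0 0 -0.0872 0.6;0.02 -0.03 0.1 0 0 0 0.6;0.02 -0.03 0.12 0 0 0 0.6;0.02 -0.03 0.12 0 0 0 0.6;0.023 -0.038 0.12 0 0 0 0.6;0 0 0.12 0 0 0 0.6")

```text
clock: 11.85
eef_pos: [0.5436, 0.1849, 0.0995]
ee_rot: [-0.0, 0.873, 0.487, 0.0]
force: [0.8, -0.4, 0.5]
opening: 0.402
grasp_force: 0.0
```

Run:
```python
from h import *
st=observe(); d=grab_frame('wrist'); print(blk(d,st,(.545,.182),rad=.03)); go(.5445,.1833,.018,148.2)
```

```text
(array([554.4, 182.2]), array([33.1, 44. ]), np.float32(59.6), 829)
turn u [-0.005  0.004  0.001] rows 0.1 | shift u [0.0063 0.0118 0.2516] mm [ 1.9  3.5 75.5] | j6 end 50 | at [0.5405 0.1836 0.0935] yaw 58.3 op 0.4 t 11.9
```

Call:
arm_command(increments="0.006 0.012 0.05 0 0 0 0.6;0 0 0.06 0 0 0 0.6;0 0 0.06 0 0 0 0.6;0 0 0.05 0 0 0 0.6;0 0 0.03 0 0 0 0.6;0 0 0 0 0 0 0.6")

```text
clock: 12.5
eef_pos: [0.5488, 0.1832, 0.0255]
ee_rot: [0.0, 0.874, 0.486, -0.0]
force: [0.5, 1.0, -1.1]
opening: 0.4
grasp_force: 0.0
```

Run:
```python
from h import *
go(.5445,.1833,.018,148.2)
```

```text
turn u [-0.  0. -0.] rows 0.0 | shift u [-0.0072 -0.0124  0.025 ] mm [-2.2 -3.7  7.5] | j6 end 50 | at [0.5488 0.1832 0.0255] yaw 58.2 op 0.4 t 12.5
```

Call:
arm_command(increments="-0.007 -0.012 0.015 0 0 0 0.6;0 0 0.009 0 0 0 0.6;0 0 0 0 0 0 1;0 0 0 0 0 0 1;0 0 0 0 0 0 1;0 0 0 0 0 0 1;0 0 0 0 0 0 1", newtons=30)

```text
clock: 13.2
eef_pos: [0.5443, 0.1837, 0.0187]
ee_rot: [0.0, 0.874, 0.487, 0.0]
force: [-0.8, -0.0, 2.0]
opening: 0.128
grasp_force: 30.0
```

Call:
arm_command(increments="0 0 -0.03 0 0 0 1;0 0 -0.1 0 0 0 1;0 0 -0.12 0 0 0 1;0 0 -0.12 0 0 0 1;0 0 -0.12 0 0 0 1;0 0 -0.12 0 0 0 1;0 0 -0.12 0 0 0 1;0 0 -0.05 0 0 0 1;0 0 0 0 0 0 1;0 0 0 0 0 0 1")

```text
clock: 14.2
eef_pos: [0.5438, 0.1835, 0.252]
ee_rot: [-0.0, 0.874, 0.487, -0.0]
force: [-1.1, 0.4, -1.4]
opening: 0.127
grasp_force: 30.0
```

Run:
```python
from h import *
d=grab_frame('scene'); e=grab_frame('side')
for D in (d,e):
    for o in ['tin_wide','tin_oblong','lid_oblong']: 
        for r in trace(D,o)[:1]:
            cn=cv2.findContours(r['mask'].astype(np.uint8),0,1)[0]; cn=max(cn,key=len)[:,0]
            print(o,round(r['p'],2),[np.round(x['position'],3) for x in search_frame(D,o)[:1]])
go(.52,.39,.25,148.2)
```

```text
tin_wide 0.94 [array([0.552, 0.422, 0.039])]
tin_oblong 0.6 [array([0.698, 0.062, 0.033])]
tin_wide 0.79 [array([0.539, 0.432, 0.041])]
tin_oblong 0.59 [array([0.686, 0.074, 0.038])]
lid_oblong 0.66 [array([0.412, 0.413, 0.015])]
turn u [0. 0. 0.] rows 0.0 | shift u [ 0.5421 -0.4311  0.0081] mm [ 162.6 -129.3    2.4] | j6 end 69 | at [0.5442 0.1836 0.2524] yaw 58.2 op 0.126 t 14.85
```

Call:
arm_command(increments="0.08 -0.07 0 0 0 0 1;0.09 -0.08 0 0 0 0 1;0.09 -0.08 0 0 0 0 1;0.09 -0.08 0 0 0 0 1;0.08 -0.07 0 0 0 0 1;0.053 -0.053 0 0 0 0 1;0 0 0 0 0 0 1;0 0 0 0 0 0 1;0 0 0 0 0 0 1")

```text
clock: 15.75
eef_pos: [0.5104, 0.3743, 0.2525]
ee_rot: [0.0, 0.874, 0.486, -0.0]
force: [0.2, -0.2, -0.8]
opening: 0.132
grasp_force: 30.0
```

```bash
cat >> h.py <<'E'
from scipy.optimize import least_squares
def circ(d,st,name,zr,r):
    t=trace(d,name)[0]; m=t['mask'].astype(np.uint8); cn=max(cv2.findContours(m,0,1)[0],key=len)[:,0]
    P=pix2w(d,cn,zr,st)[:,:2]; e=cam(d,st)[0][:2]; c=P.mean(0)
    for _ in range(6):
        k=((P-c)@((c-e)/np.linalg.norm(c-e)))>0.1*r
        s=least_squares(lambda q:np.hypot(*(P[k]-q).T)-r,c,loss='soft_l1',f_scale=.001); c=s.x
    return c.round(4),'p',round(t['p'],2),'rms',np.sqrt(np.mean(s.fun**2)).round(4),'n',k.sum(),'cam off',(c-e).round(3)
E
python3 - <<'E'
from h import *
st=observe(); d=grab_frame('wrist'); save(d,'w4')
print(circ(d,st,'tin_wide',.06,.033)); print(search_frame(d,'tin_wide')[:1],search_frame(d,'lid_oblong')[:1]); go(.546,.428,.2)
E
```

```text
(array([0.5506, 0.4291]), 'p', 0.56, 'rms', np.float64(0.0005), 'n', np.int64(91), 'cam off', array([ 0.001, -0.008]))
[{'position': [0.6564, 0.0632, 0.0389], 'p': 0.7}] [{'position': [0.4222, 0.4117, 0.0133], 'p': 0.6}]
turn u [ 0. -0. -0.] rows 0.0 | shift u [0.2142 0.0063 0.1755] mm [64.3  1.9 52.7] | j6 end 70 | at [0.5105 0.3744 0.2527] yaw 58.2 op 0.126 t 15.95
```

View pics/w4.png

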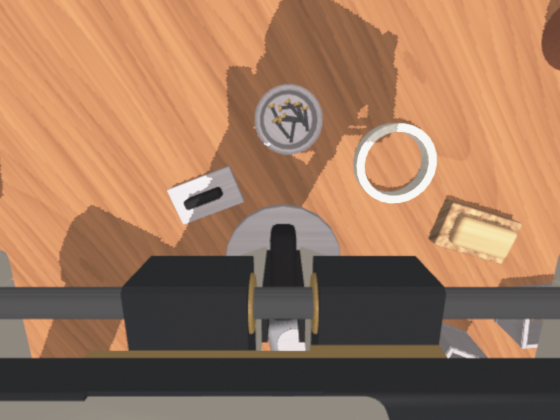

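Call:
arm_command(increments="0.07 0.01 0.04 0 0 0 1;0.08 0.0075 0.06 0 0 0 1;0.05 0 0.1 0 0 0 1;0.0253 0 0.1 0 0 0 1;0 0 0.1 0 0 0 1;0 0 0.09 0 0 0 1;0 0 0.02 0 0 0 1;0 0 0 0 0 0 1;0 0 0 0 0 0 1;0 0 0 0 0 0 1")

```text
clock: 16.95
eef_pos: [0.5511, 0.4304, 0.1017]
ee_rot: [-0.0, 0.874, 0.486, 0.002]
force: [0.3, 0.2, -1.0]
opening: 0.128
grasp_force: 30.0
```

Run:
```python
from h import *
go(.5506,.4291,.0707)
```

```text
turn u [ 0.001 -0.002 -0.   ] rows 0.0 | shift u [-0.0045  0.0007  0.1033] mm [-1.3  0.2 31. ] | j6 end 70 | at [0.5511 0.4304 0.1017] yaw 58.2 op 0.128 t 16.95
```

Call:
arm_command(increments="-0.004 0 0.04 0 0 0 1;0 0 0.03 0 0 0 1;0 0 0.015 0 0 0 1;0 0 0.01 0 0 0 1;0 0 0.008 0 0 0 1;0 0 0 0 0 0 1;0 0 0 0 0 0 1")

```text
clock: 17.65
eef_pos: [0.5494, 0.4289, 0.0708]
ee_rot: [0.0, 0.874, 0.487, 0.0]
force: [-4.4, -4.8, 12.0]
opening: 0.132
grasp_force: 30.0
```

Call:
arm_command(increments="0 0 0.006 0 0 0 1;0 0 0.006 0 0 0 1;0 0 0 0 0 0 1")

```text
clock: 17.95
eef_pos: [0.5497, 0.4291, 0.0707]
ee_rot: [0.0, 0.874, 0.487, 0.001]
force: [-11.7, -7.9, 28.4]
opening: 0.125
grasp_force: 30.0
```

lid_wide is home: the TCP stays at the predicted 70.7 mm while the force rises to 28 N. I release it and fetch the oblong lid.

Call:
arm_command(increments="0 0 -0.01 0 0 0 1;0 0 0 0 0 0 0.6;0 0 0 0 0 0 0.6;0 0 0 0 0 0 0.6;0 0 0 0 0 0 0.6;0 0 -0.05 0 0 0 0.6;0 0 -0.1 0 0 0 0.6;0 0 -0.12 0 0 0 0.6;0 0 -0.12 0 0 0 0.6;0 0 -0.12 0 0 0 0.6")

```text
clock: 18.95
eef_pos: [0.5494, 0.4289, 0.2237]
ee_rot: [0.0, 0.874, 0.487, 0.001]
force: [1.2, 1.0, 0.4]
opening: 0.393
grasp_force: 0.0
```

Call:
arm_command(increments="-0.05 -0.05 -0.09 0 0 0 0.6;-0.08 -0.08 0 0 0 0 0.6;-0.08 -0.08 0 0 0 0 0.6;-0.08 -0.08 0 0 0 0 0.6;0 0 0 0 0 0 0.6;0 0 0 0 0 0 0.6;0 0 0 0 0 0 0.6")

```text
clock: 19.65
eef_pos: [0.4308, 0.4011, 0.2487]
ee_rot: [0.0, 0.874, 0.486, 0.001]
force: [0.1, 0.4, 0.3]
opening: 0.399
grasp_force: 0.0
```

Run:
```python
from h import *
st=observe(); d=grab_frame('wrist'); save(d,'w5')
print(search_frame(d,'lid_oblong')[:1]); print(circ(d,st,'tin_wide',.06,.033))
b=blk(d,st,(.422,.411),rad=.04); print(b); 
if b is not None: go(b[0][0]/1000,b[0][1]/1000,.018,b[2]+90)
```

```text
[{'position': [0.4223, 0.4134, 0.0171], 'p': 0.68}]
(array([0.5506, 0.4295]), 'p', 0.59, 'rms', np.float64(0.0004), 'n', np.int64(94), 'cam off', array([ 0.081, -0.034]))
(array([424. , 408.2]), array([11.9, 41.3]), np.float32(168.9), 398)
turn u [0.   0.   0.77] rows 8.7 | shift u [-0.0265 -0.0199  0.7657] mm [ -8.   -6.  229.7] | j6 end 145 | at [0.4307 0.4008 0.2477] yaw 58.2 op 0.4 t 19.8
```

Call:
arm_command(increments="0 0 0 0 0 0.0856 0.6;0 0 0 0 0 0.0856 0.6;0 0 0 0 0 0.0856 0.6;0 0 0 0 0 0.0856 0.6;0 0 0 0 0 0.0856 0.6;0 0 0 0 0 0.0856 0.6;0 0 0 0 0 0.0856 0.6;0 0 0 0 0 0.0856 0.6;0 0 0 0 0 0.0856 0.6;-0.0265 -0.02 0.1 0 0 0 0.6")

```text
clock: 20.8
eef_pos: [0.4262, 0.409, 0.2211]
ee_rot: [-0.003, 0.995, -0.1, 0.003]
force: [1.3, 0.4, -0.4]
opening: 0.402
grasp_force: 0.0
```

Call:
arm_command(increments="0 0 0.12 0 0 0 0.6;0 0 0.12 0 0 0 0.6;0 0 0.12 0 0 0 0.6;0 0 0.12 0 0 0 0.6;0 0 0.1 0 0 0 0.6;0 0 0 0 0 0 0.6;0 0 0 0 0 0 0.6")

```text
clock: 21.5
eef_pos: [0.4236, 0.4083, 0.0441]
ee_rot: [0.0, 0.995, -0.097, -0.0]
force: [0.1, -0.1, -0.7]
opening: 0.398
grasp_force: 0.0
```

Run:
```python
from h import *
go(.424,.4082,.018,78.9)
```

```text
turn u [ 0.  0. -0.] rows 0.0 | shift u [ 0.0012 -0.0001  0.0868] mm [ 0.4 -0.  26.1] | j6 end 145 | at [0.4236 0.4083 0.0441] yaw -11.1 op 0.398 t 21.5
```

Call:
arm_command(increments="0 0 0.05 0 0 0 0.6;0 0 0.03 0 0 0 0.6;0 0 0.007 0 0 0 0.6;0 0 0 0 0 0 1;0 0 0 0 0 0 1;0 0 0 0 0 0 1;0 0 0 0 0 0 1;0 0 0 0 0 0 1")

```text
clock: 22.3
eef_pos: [0.4233, 0.4083, 0.0184]
ee_rot: [-0.0, 0.995, -0.097, 0.0]
force: [-0.5, -1.0, 3.4]
opening: 0.128
grasp_force: 30.0
```

Call:
arm_command(increments="0 0 -0.05 0 0 0 1;0 0 -0.1 0 0 0 1;0 0 -0.12 0 0 0 1;0 0 -0.12 0 0 0 1;0 0 -0.12 0 0 0 1;0 0 -0.12 0 0 0 1;0 0 -0.1 0 0 0 1;0 0 -0.05 0 0 0.055 1;0 0 0 0 0 0.055 1;0 0 0 0 0 0 1")

```text
clock: 23.3
eef_pos: [0.423, 0.4082, 0.2522]
ee_rot: [-0.0, 0.983, -0.183, 0.0]
force: [-0.0, 0.1, -0.6]
opening: 0.13
grasp_force: 30.0
```

Call:
arm_command(increments="0.095 0.066 0 0 0 0 1;0.115 0.085 0 0 0 0 1;0.115 0.085 0 0 0 0 1;0.115 0.085 0 0 0 0 1;0.115 0.085 0 0 0 0 1;0.115 0.085 0 0 0 0 1;0.115 0.085 0 0 0 0 1;0.115 0.085 0 0 0 0 1;0.115 0.085 0 0 0 0 1;0.02 0 0 0 0 0 1")

```text
clock: 24.3
eef_pos: [0.6342, 0.083, 0.2504]
ee_rot: [0.001, 0.983, -0.184, -0.001]
force: [-0.6, 0.6, -0.9]
opening: 0.127
grasp_force: 30.0
```

Call:
arm_command(increments="0 0 0 0 0 0 1;0 0 0 0 0 0 1;0 0 0 0 0 0 1")

```text
clock: 24.6
eef_pos: [0.6319, 0.0894, 0.2519]
ee_rot: [-0.0, 0.983, -0.181, -0.0]
force: [-0.2, -0.4, -0.1]
opening: 0.128
grasp_force: 30.0
```

```bash
cat >> h.py <<'E'
def boxfit(d,st,name,zr,a,b,c0,th0):
    """fit the far sides of an a x b rectangle rim at height zr to the mask's contour"""
    t=trace(d,name)[0]; m=t['mask'].astype(np.uint8); cn=max(cv2.findContours(m,0,1)[0],key=len)[:,0]
    P=pix2w(d,cn,zr,st)[:,:2]; e=cam(d,st)[0]; 
    def res(q):
        c,s=np.cos(q[2]),np.sin(q[2]); T=(P-q[:2])@np.array([[c,-s],[s,c]])
        dx=np.abs(T[:,0])-a/2; dy=np.abs(T[:,1])-b/2
        return np.where(np.maximum(dx,dy)<0,np.maximum(dx,dy),np.hypot(np.maximum(dx,0),np.maximum(dy,0)))
    s=least_squares(res,[*c0,np.radians(th0)],loss='soft_l1',f_scale=.0007)
    r=cv2.minAreaRect((P*1000).astype(np.float32))
    return s.x[:2].round(4),np.degrees(s.x[2]).round(1),'p',round(t['p'],2),'med',np.median(np.abs(s.fun)).round(4),'minrect',[np.round(v,1) for v in r],'cam',e.round(3)
E
python3 - <<'E'
from h import *
st=observe(); d=grab_frame('wrist'); save(d,'w6')
print(search_frame(d,'tin_oblong')[:2]); print(boxfit(d,st,'tin_oblong',.058,.084,.05,(.694,.067),-21)); go(.694,.067,.25,69)
E
```

```text
[{'position': [0.6963, 0.0586, 0.014], 'p': 0.94}]
(array([0.6995, 0.0608]), np.float64(-26.0), 'p', 0.93, 'med', np.float64(0.0004), 'minrect', [array([699.6,  61.2]), array([51.5, 85.1]), np.float64(63.9)], 'cam', array([0.701, 0.064, 0.409]))
turn u [-0.    -0.     0.001] rows 0.0 | shift u [ 0.2186 -0.0052  0.0072] mm [65.6 -1.6  2.2] | j6 end 117 | at [0.6322 0.0891 0.2522] yaw -20.9 op 0.127 t 24.75
```

View pics/w6.png

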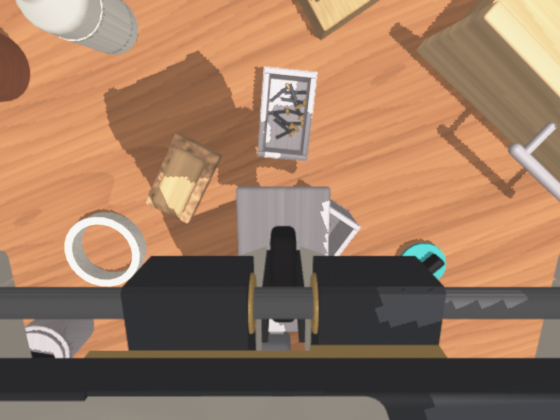

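Run:
```python
from h import *
go(.6995,.0608,.1,64)
```

```text
turn u [-0.    -0.     0.057] rows 0.6 | shift u [ 0.2428 -0.0137  0.5072] mm [ 72.9  -4.1 152.2] | j6 end 121 | at [0.6322 0.0891 0.2522] yaw -20.9 op 0.127 t 24.75
```

Call:
arm_command(increments="0 0 0 0 0 0.057 1;0.08 -0.007 0.05 0 0 0 1;0.08 -0.0067 0.08 0 0 0 1;0.0828 0 0.1 0 0 0 1;0 0 0.1 0 0 0 1;0 0 0.1 0 0 0 1;0 0 0.077 0 0 0 1;0 0 0 0 0 0 1;0 0 0 0 0 0 1;0 0 0 0 0 0 1")

```text
clock: 25.75
eef_pos: [0.701, 0.0598, 0.1021]
ee_rot: [-0.0, 0.974, -0.226, 0.002]
force: [0.6, -0.1, -0.5]
opening: 0.127
grasp_force: 30.0
```

Run:
```python
from h import *
go(.6995,.0608,.0684,64)
```

```text
turn u [-0.001 -0.002 -0.001] rows 0.0 | shift u [-0.0059 -0.0008  0.1124] mm [-1.8 -0.2 33.7] | j6 end 121 | at [0.701  0.0598 0.1021] yaw -26.1 op 0.127 t 25.75
```

Call:
arm_command(increments="-0.005 0 0.04 0 0 0 1;0 0 0.035 0 0 0 1;0 0 0.017 0 0 0 1;0 0 0.012 0 0 0 1;0 0 0.009 0 0 0 1;0 0 0 0 0 0 1;0 0 0 0 0 0 1")

```text
clock: 26.45
eef_pos: [0.6985, 0.0602, 0.0684]
ee_rot: [-0.0, 0.974, -0.226, 0.0]
force: [-6.1, -0.6, 12.5]
opening: 0.132
grasp_force: 30.0
```

Call:
arm_command(increments="0 0 0.006 0 0 0 1;0 0 0.006 0 0 0 1;0 0 0 0 0 0 1")

```text
clock: 26.75
eef_pos: [0.6986, 0.0603, 0.0684]
ee_rot: [-0.0, 0.974, -0.226, 0.001]
force: [-14.8, -0.2, 30.7]
opening: 0.127
grasp_force: 30.0
```

Both lids are home. I open in place, then lower over the oblong tin and grip it across its 50 mm side.

Call:
arm_command(increments="0 0 -0.015 0 0 0 1;0 0 0 0 0 0 0.2;0 0 0 0 0 0 0.2;0 0 0 0 0 0 0.2;0 0 0 0 0 0 0.2;0 0 0 0 0 0 0.2;0 0 0 0 0 0 0.2;0 0 0 0 0 0 0.2")

```text
clock: 27.55
eef_pos: [0.6986, 0.0602, 0.0667]
ee_rot: [0.0, 0.974, -0.226, -0.0]
force: [-0.4, -0.4, -0.1]
opening: 0.688
grasp_force: 0.0
```

Run:
```python
from h import *
go(.6990,.0606,.028,64)
```

```text
turn u [ 0.     0.    -0.002] rows 0.0 | shift u [ 0.0007 -0.0019  0.1288] mm [ 0.2 -0.6 38.7] | j6 end 121 | at [0.6986 0.0602 0.0667] yaw -26.1 op 0.688 t 27.55
```

Call:
arm_command(increments="0 0 0 0 0 0 0.2;0 0 0 0 0 0 0.2;0 0 0.05 0 0 0 0.2;0 0 0.05 0 0 0 0.2;0 0 0.028 0 0 0 0.2;0 0 0 0 0 0 0.2;0 0 0 0 0 0 0.2")

```text
clock: 28.25
eef_pos: [0.6984, 0.0601, 0.0278]
ee_rot: [0.0, 0.974, -0.226, -0.0]
force: [1.2, -0.2, -0.2]
opening: 0.797
grasp_force: 0.0
```

Call:
arm_command(increments="0 0 0 0 0 0 1;0 0 0 0 0 0 1;0 0 0 0 0 0 1;0 0 0 0 0 0 1;0 0 0 0 0 0 1;0 0 0 0 0 0 1", newtons=35)

```text
clock: 28.85
eef_pos: [0.6988, 0.0602, 0.0289]
ee_rot: [-0.0, 0.974, -0.226, 0.0]
force: [-0.7, -0.4, 2.6]
opening: 0.541
grasp_force: 35.0
```

Run:
```python
from h import *
F=np.array([.6105,-.262]); x=np.array([.503,-.864]); y=np.array([.864,.503])
P1=F+.005*x+.075*y; P2=F+.003*x-.075*y; print(P1,P2)
d=grab_frame('scene')
go(*P1,.25,30.2)
```

```text
[ 0.677815 -0.228595] [ 0.547209 -0.302317]
turn u [-0.    -0.     0.374] rows 4.2 | shift u [ 0.7968  0.5447 -0.737 ] mm [ 239.   163.4 -221.1] | j6 end 131 | at [0.6988 0.0602 0.0289] yaw -26.1 op 0.539 t 28.9
```

Call:
arm_command(increments="0 0 -0.03 0 0 0 1;0 0 -0.06 0 0 0 1;0 0 -0.1 0 0 0 1;0 0 -0.1 0 0 0 1;0 0 -0.1 0 0 0 1;0 0 -0.1 0 0 0 1;0 0 -0.1 0 0 0 1;0 0 -0.06 0 0 0 1;0 0 -0.02 0 0 0.06 1;0 0 0 0 0 0.06 1")

```text
clock: 29.9
eef_pos: [0.6987, 0.0602, 0.231]
ee_rot: [-0.0, 0.948, -0.319, 0.001]
force: [0.7, 0.2, -2.4]
opening: 0.544
grasp_force: 35.0
```

Call:
arm_command(increments="0 0 0 0 0 0.06 1;0 0 0 0 0 0.07 1;0 0 0 0 0 0.07 1;0 0 0 0 0 0.054 1;0.06 0.04 0 0 0 0 1;0.1 0.07 0 0 0 0 1;0.1 0.07 0 0 0 0 1;0.1 0.07 0 0 0 0 1;0.1 0.07 0 0 0 0 1;0.1 0.07 0 0 0 0 1")

```text
clock: 30.9
eef_pos: [0.6812, -0.1452, 0.2291]
ee_rot: [0.0, 0.867, -0.498, -0.001]
force: [0.6, 0.6, -3.2]
opening: 0.545
grasp_force: 35.0
```

Call:
arm_command(increments="0.1 0.07 0 0 0 0 1;0.08 0.05 0 0 0 0 1;0.05 0.035 0 0 0 0 1;0 0 0 0 0 0 1;0 0 0 0 0 0 1;0 0 0 0 0 0 1")

```text
clock: 31.5
eef_pos: [0.6767, -0.2252, 0.2295]
ee_rot: [-0.0, 0.867, -0.498, -0.0]
force: [0.1, 0.2, -3.1]
opening: 0.542
grasp_force: 35.0
```

Run:
```python
from h import *
st=observe(); d=grab_frame('wrist'); save(d,'w7')
go(.6778,-.2286,.060,30.2)
# predicted drawer edges
F=np.array([.6105,-.262]); x=np.array([.503,-.864]); y=np.array([.864,.503])
for a,b,z in [(-.078,.165,.136),(-.078,-.165,.136),(.087,.17,.14),(.087,-.17,.14),(0,.15,.071),(.0,-.15,.071)]:
    print(a,b,w2pix(d,np.r_[F+a*x+b*y,z],st).round())
```

```text
turn u [-0.     0.     0.001] rows 0.0 | shift u [0.0118 0.003  0.5651] mm [  3.5   0.9 169.5] | j6 end 131 | at [ 0.6768 -0.2251  0.2295] yaw -59.7 op 0.541 t 31.55
-0.078 0.165 [[175. 308.]]
-0.078 -0.165 [[576. 309.]]
0.087 0.17 [[145.  96.]]
0.087 -0.17 [[645.  97.]]
0 0.15 [[204. 197.]]
0.0 -0.15 [[523. 198.]]
```

View pics/w7.png

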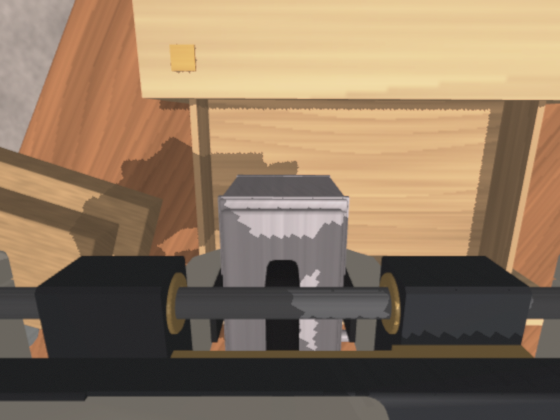

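Call:
arm_command(increments="0.0118 0.003 0.05 0 0 0 1;0 0 0.1 0 0 0 1;0 0 0.1 0 0 0 1;0 0 0.1 0 0 0 1;0 0 0.1 0 0 0 1;0 0 0.07 0 0 0 1;0 0 0.03 0 0 0 1;0 0 0.02 0 0 0 1;0 0 0 0 0 0 1;0 0 0 0 0 0 1")

```text
clock: 32.55
eef_pos: [0.6783, -0.2305, 0.0599]
ee_rot: [-0.0, 0.867, -0.498, 0.001]
force: [0.6, 0.3, -2.9]
opening: 0.543
grasp_force: 35.0
```

Call:
arm_command(increments="0 0 0.015 0 0 0 1;0 0 0.01 0 0 0 1;0 0 0 0 0 0 1;0 0 0 0 0 0 1")

```text
clock: 32.95
eef_pos: [0.6774, -0.2305, 0.0509]
ee_rot: [0.0, 0.867, -0.499, -0.0]
force: [-0.3, 0.2, -3.0]
opening: 0.542
grasp_force: 35.0
```

Call:
arm_command(increments="0 0 0.004 0 0 0 1;0 0 0.003 0 0 0 1;0 0 0 0 0 0 1;0 0 0 0 0 0 1")

```text
clock: 33.35
eef_pos: [0.6778, -0.2308, 0.0499]
ee_rot: [0.0, 0.867, -0.498, 0.001]
force: [-2.6, 0.3, 5.6]
opening: 0.539
grasp_force: 35.0
```

Call:
arm_command(increments="0 0 0 0 0 0 0.3;0 0 0 0 0 0 0.3;0 0 0 0 0 0 0.3;0 0 0 0 0 0 0.3;0 0 0 0 0 0 0.3;0 0 0 0 0 0 0.3")

```text
clock: 33.95
eef_pos: [0.6775, -0.2304, 0.0487]
ee_rot: [0.0, 0.867, -0.498, -0.0]
force: [0.7, -0.7, -0.3]
opening: 0.698
grasp_force: 0.0
```

Call:
arm_command(increments="0 0 -0.02 0 0 0 0.3;0 0 -0.05 0 0 0 0.3;0 0 -0.1 0 0 0 0.3;0 0 -0.12 0 0 0 0.3;0 0 -0.12 0 0 0 0.3;0 0 -0.12 0 0 0 0.3;0 0 -0.1 0 0 0 0.3;0 0 0 0 0 0 0.3;0 0 0 0 0 0 0.3")

```text
clock: 34.85
eef_pos: [0.6777, -0.2305, 0.2396]
ee_rot: [-0.0, 0.867, -0.498, 0.001]
force: [-0.3, -0.0, -0.3]
opening: 0.703
grasp_force: 0.0
```

Run:
```python
from h import *
st=observe(); d=grab_frame('wrist'); save(d,'w8')
print([(np.round(r['position'],3),round(r['p'],2)) for r in search_frame(d,'tin_oblong')+search_frame(d,'lid_oblong')])
go(.55,.40,.25,60)
for n in ('scene','side'):
    e=grab_frame(n); print([(np.round(r['position'],3),round(r['p'],2)) for r in search_frame(e,'tin_wide')[:2]])
```

```text
[(array([ 0.687, -0.262,  0.074]), 0.55), (array([ 0.68 , -0.227,  0.089]), 0.22), (array([ 0.679, -0.227,  0.086]), 0.9), (array([ 0.601, -0.273,  0.023]), 0.25)]
turn u [ 0.001  0.002 -0.331] rows 3.7 | shift u [-1.4165 -1.6075 -0.0454] mm [-424.9 -482.3  -13.6] | j6 end 156 | at [ 0.6769 -0.2301  0.2364] yaw -59.8 op 0.696 t 35.0
[(array([0.567, 0.404, 0.039]), 0.73)]
[(array([0.524, 0.45 , 0.039]), 0.81)]
```

View pics/w8.png

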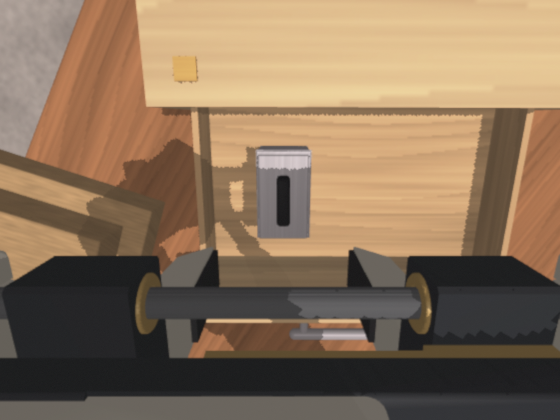

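The oblong tin stands upright in the drawer at image (283,195). Now for the wide tin.

Call:
arm_command(increments="0 0 0 0 0 -0.083 0.08;0 0 0 0 0 -0.083 0.08;0 0 0 0 0 -0.083 0.08;0 0 0 0 0 -0.082 0.08;-0.06 -0.08 0 0 0 0 0.08;-0.095 -0.107 0 0 0 0 0.08;-0.095 -0.107 0 0 0 0 0.08;-0.095 -0.107 0 0 0 0 0.08;-0.095 -0.107 0 0 0 0 0.08;-0.095 -0.107 0 0 0 0 0.08")

```text
clock: 36.2
eef_pos: [0.6301, 0.0112, 0.2375]
ee_rot: [0.0, 0.966, -0.259, -0.0]
force: [0.6, 0.1, 0.5]
opening: 0.919
grasp_force: 0.0
```

Call:
arm_command(increments="-0.095 -0.107 0 0 0 0 0.08;-0.095 -0.107 0 0 0 0 0.08;-0.095 -0.107 0 0 0 0 0.08;-0.095 -0.107 0 0 0 0 0.08;-0.095 -0.107 0 0 0 0 0.08;-0.095 -0.107 0 0 0 0 0.08;-0.095 -0.107 0 0 0 0 0.08;-0.095 -0.107 0 0 0 0 0.08;-0.095 -0.107 0 0 0 0 0.08;-0.03 -0.03 0 0 0 0 0.08")

```text
clock: 37.2
eef_pos: [0.5479, 0.4045, 0.237]
ee_rot: [-0.0, 0.966, -0.257, -0.001]
force: [0.0, 0.2, 0.6]
opening: 0.916
grasp_force: 0.0
```

Call:
arm_command(increments="0 0 0 0 0 0 0.08;0 0 0 0 0 0 0.08;0 0 0 0 0 0 0.08")

```text
clock: 37.5
eef_pos: [0.5506, 0.3987, 0.2378]
ee_rot: [0.0, 0.966, -0.26, 0.0]
force: [-0.1, 0.2, -0.4]
opening: 0.923
grasp_force: 0.0
```

Run:
```python
from h import *
st=observe(); d=grab_frame('wrist'); save(d,'w9')
for n in('tin_wide','lid_wide'): print([(np.round(r['position'],3),round(r['p'],2)) for r in search_frame(d,n)[:4]])
print(circ(d,st,'tin_wide',.06,.033)); print(blk(d,st,(.55,.429),z=.086,rad=.035)); go(.55,.429,.2,60)
```

```text
[(array([0.569, 0.41 , 0.058]), 0.66)]
[(array([0.406, 0.297, 0.012]), 0.88), (array([0.557, 0.426, 0.062]), 0.84), (array([0.328, 0.18 , 0.013]), 0.79), (array([0.49 , 0.299, 0.012]), 0.74)]
(array([0.5508, 0.4288]), 'p', 0.97, 'rms', np.float64(0.0015), 'n', np.int64(59), 'cam off', array([-0.063,  0.067]))
(array([552.8, 427.4]), array([13.4, 41.2]), np.float32(57.5), 562)
turn u [-0.    -0.    -0.001] rows 0.0 | shift u [-0.0509 -0.0852  0.1267] mm [-15.3 -25.6  38. ] | j6 end 158 | at [0.5505 0.3992 0.238 ] yaw -30.1 op 0.922 t 37.7
```

View pics/w9.png

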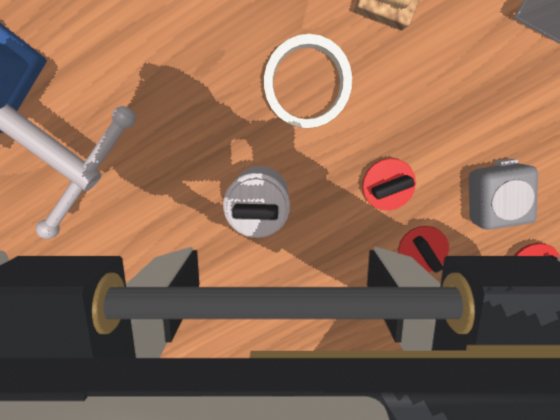

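Run:
```python
from h import *
d=grab_frame('scene'); e=grab_frame('side')
def ray(D,p):
    o,_=cam(D); v=pix2w(D,p,0)[0]-o; return o,v/np.linalg.norm(v)
for a in ((465,155),(451,188)):
    for b in ((73,299),(22,356)):
        o,v=ray(d,a);p,w=ray(e,b); s=np.linalg.lstsq(np.c_[v,-w],p-o,rcond=None)[0]; A=o+s[0]*v;B=p+s[1]*w; print(a,b,((A+B)/2).round(3),'gap',np.linalg.norm(A-B).round(3))
go(.5508,.4287,.035,60)
```

```text
(465, 155) (73, 299) [0.649 0.526 0.125] gap 0.049
(465, 155) (22, 356) [0.638 0.623 0.059] gap 0.008
(451, 188) (73, 299) [0.69  0.486 0.065] gap 0.001
(451, 188) (22, 356) [ 0.681  0.587 -0.01 ] gap 0.065
turn u [-0.    -0.    -0.001] rows 0.0 | shift u [-0.0467 -0.0847  0.6765] mm [-14.  -25.4 203. ] | j6 end 158 | at [0.5502 0.3997 0.238 ] yaw -30.1 op 0.921 t 37.8
```

Call:
arm_command(increments="-0.0467 -0.0847 0.05 0 0 0 0.05;0 0 0.1 0 0 0 0.05;0 0 0.1 0 0 0 0.05;0 0 0.1 0 0 0 0.05;0 0 0.06 0 0 0 0.05;0 0 0 0 0 0 0.05;0 0 0 0 0 0 0.05;0 0 0 0 0 0 0.05")

```text
clock: 38.6
eef_pos: [0.5513, 0.4298, 0.1167]
ee_rot: [-0.001, 0.966, -0.259, 0.001]
force: [0.1, 0.7, 0.2]
opening: 0.95
grasp_force: 0.0
```

Run:
```python
from h import *
go(.5508,.4287,.031,60)
```

```text
turn u [-0.002 -0.001 -0.   ] rows 0.0 | shift u [0.0005 0.0041 0.2856] mm [ 0.1  1.2 85.7] | j6 end 158 | at [0.5513 0.4298 0.1167] yaw -30.0 op 0.95 t 38.6
```

Call:
arm_command(increments="0 0.003 0.06 0 0 0 0.05;0 0 0.08 0 0 0 0.05;0 0 0.08 0 0 0 0.05;0 0 0.045 0 0 0 0.05;0 0 0.02 0 0 0 0.05;0 0 0 0 0 0 0.05;0 0 0 0 0 0 0.05")

```text
clock: 39.3
eef_pos: [0.5507, 0.4291, 0.0307]
ee_rot: [-0.001, 0.966, -0.259, 0.001]
force: [-0.5, -0.3, 0.1]
opening: 0.949
grasp_force: 0.0
```

Call:
arm_command(increments="0 0 0 0 0 0 1;0 0 0 0 0 0 1;0 0 0 0 0 0 1;0 0 0 0 0 0 1;0 0 0 0 0 0 1;0 0 0 0 0 0 1", newtons=35)

```text
clock: 39.9
eef_pos: [0.5503, 0.4289, 0.0299]
ee_rot: [-0.0, 0.966, -0.259, 0.0]
force: [-0.7, 1.4, 3.4]
opening: 0.717
grasp_force: 35.0
```

Call:
arm_command(increments="0 0 -0.03 0 0 0 1;0 0 -0.06 0 0 0 1;0 0 -0.1 0 0 0 1;0 0 -0.1 0 0 0 1;0 0 -0.1 0 0 0 1;0 0 -0.1 0 0 0 1;0 0 -0.1 0 0 0 1;0 0 -0.08 0 0 0 1;0 0 0 0 0 0 1;0 0 0 0 0 0 1")

```text
clock: 40.9
eef_pos: [0.5495, 0.4283, 0.229]
ee_rot: [0.001, 0.966, -0.259, -0.001]
force: [0.0, 0.5, -5.3]
opening: 0.72
grasp_force: 35.0
```

Run:
```python
from h import *
go(.5472,-.3023,.232,30.2)
```

```text
turn u [0.001 0.    0.331] rows 3.7 | shift u [ 2.1009  1.2315 -0.0101] mm [630.3 369.5  -3. ] | j6 end 121 | at [0.5495 0.4283 0.229 ] yaw -30.0 op 0.72 t 40.9
```

Call:
arm_command(increments="0 0 0 0 0 0.083 1;0 0 0 0 0 0.083 1;0 0 0 0 0 0.083 1;0 0 0 0 0 0.082 1;0.05 0.03 0 0 0 0 1;0.09 0.053 0 0 0 0 1;0.11 0.064 0 0 0 0 1;0.11 0.064 0 0 0 0 1;0.11 0.064 0 0 0 0 1;0.11 0.064 0 0 0 0 1")

```text
clock: 41.9
eef_pos: [0.562, 0.2114, 0.2242]
ee_rot: [-0.002, 0.875, -0.485, -0.008]
force: [0.7, -0.2, -4.5]
opening: 0.718
grasp_force: 35.0
```

Call:
arm_command(increments="0.11 0.064 0 0 0 0 1;0.11 0.064 0 0 0 0 1;0.11 0.064 0 0 0 0 1;0.11 0.064 0 0 0 0 1;0.11 0.064 0 0 0 0 1;0.11 0.064 0 0 0 0 1;0.11 0.064 0 0 0 0 1;0.11 0.064 0 0 0 0 1;0.11 0.064 0 0 0 0 1;0.11 0.064 0 0 0 0 1")

```text
clock: 42.9
eef_pos: [0.574, -0.1694, 0.219]
ee_rot: [-0.004, 0.874, -0.485, -0.009]
force: [1.0, 0.6, -3.3]
opening: 0.721
grasp_force: 35.0
```

Call:
arm_command(increments="0.11 0.064 0 0 0 0 1;0.11 0.064 0 0 0 0 1;0.11 0.064 0 0 0 0 1;0.06 0.04 0 0 0 0 1;0.03 0.02 0 0 0 0 1;0 0 0 0 0 0 1;0 0 0 0 0 0 1;0 0 0 0 0 0 1")

```text
clock: 43.7
eef_pos: [0.5782, -0.3136, 0.2195]
ee_rot: [-0.004, 0.875, -0.484, -0.007]
force: [-0.5, -0.8, -4.1]
opening: 0.719
grasp_force: 35.0
```

Run:
```python
from h import *
go(.5472,-.3023,.06,30.2)
```

```text
turn u [-0.001  0.011  0.021] rows 0.3 | shift u [-0.0844  0.0704  0.5318] mm [-25.3  21.1 159.5] | j6 end 121 | at [ 0.5782 -0.3136  0.2195] yaw -57.9 op 0.719 t 43.7
```

Call:
arm_command(increments="0 0 0 -0.001 0.011 0.021 1;-0.03 0.025 0 0 0 0 1;-0.04 0.035 0 0 0 0 1;-0.0144 0.0104 0 0 0 0 1;0 0 0 0 0 0 1;0 0 0 0 0 0 1;0 0 0 0 0 0 1")

```text
clock: 44.4
eef_pos: [0.5476, -0.3039, 0.2197]
ee_rot: [0.001, 0.867, -0.499, 0.001]
force: [-0.2, 0.5, -4.0]
opening: 0.717
grasp_force: 35.0
```

Run:
```python
from h import *
go(.5472,-.3023,.06,30.2)
st=observe(); d=grab_frame('wrist'); save(d,'w10')
```

```text
turn u [ 0.    -0.001 -0.001] rows 0.0 | shift u [-0.0055 -0.0015  0.5325] mm [ -1.6  -0.5 159.7] | j6 end 121 | at [ 0.5476 -0.3039  0.2197] yaw -59.9 op 0.717 t 44.4
```

View pics/w10.png

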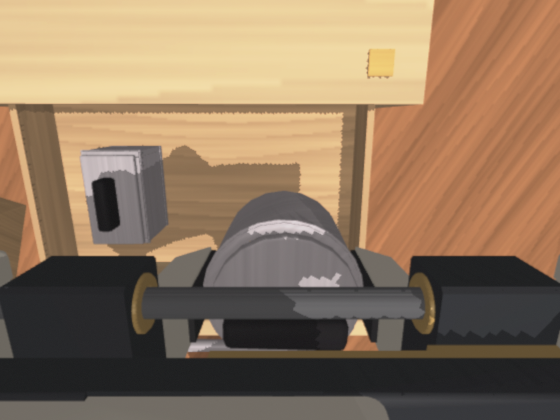

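Call:
arm_command(increments="-0.005 -0.0015 0.05 0 0 0 1;0 0 0.1 0 0 0 1;0 0 0.1 0 0 0 1;0 0 0.1 0 0 0 1;0 0 0.09 0 0 0 1;0 0 0.06 0 0 0 1;0 0 0.032 0 0 0 1;0 0 0.015 0 0 0 1;0 0 0 0 0 0 1;0 0 0 0 0 0 1")

```text
clock: 45.45
eef_pos: [0.5474, -0.3032, 0.0567]
ee_rot: [0.001, 0.866, -0.499, 0.002]
force: [0.7, -0.1, -3.8]
opening: 0.717
grasp_force: 35.0
```

Call:
arm_command(increments="0 0 0.008 0 0 0 1;0 0 0.005 0 0 0 1;0 0 0 0 0 0 1;0 0 0 0 0 0 1")

```text
clock: 45.85
eef_pos: [0.5467, -0.3028, 0.0519]
ee_rot: [0.001, 0.866, -0.499, 0.001]
force: [-0.2, 0.8, -3.5]
opening: 0.725
grasp_force: 35.0
```

Call:
arm_command(increments="0 0 0.004 0 0 0 1;0 0 0.002 0 0 0 1;0 0 0 0 0 0 1;0 0 0 0 0 0 1")

```text
clock: 46.25
eef_pos: [0.5471, -0.3032, 0.0509]
ee_rot: [0.001, 0.866, -0.499, 0.001]
force: [-3.0, 0.1, 5.7]
opening: 0.716
grasp_force: 35.0
```

Call:
arm_command(increments="0 0 0 0 0 0 0.08;0 0 0 0 0 0 0.08;0 0 0 0 0 0 0.08;0 0 0 0 0 0 0.08;0 0 0 0 0 0 0.08;0 0 0 0 0 0 0.08")

```text
clock: 46.85
eef_pos: [0.5467, -0.3027, 0.0498]
ee_rot: [0.001, 0.866, -0.499, 0.001]
force: [-0.8, 0.2, 0.2]
opening: 0.921
grasp_force: 0.0
```

Call:
arm_command(increments="0 0 -0.02 0 0 0 0.08;0 0 -0.05 0 0 0 0.08;0 0 -0.1 0 0 0 0.08;0 0 -0.12 0 0 0 0.08;0 0 -0.12 0 0 0 0.08;0 0 -0.12 0 0 0 0.08;0 0 -0.1 0 0 0 0.08;0 0 -0.1 0 0 0 0.08;0 0 0 0 0 0 1;0 0 0 0 0 0 1")

```text
clock: 47.85
eef_pos: [0.5467, -0.3023, 0.2697]
ee_rot: [0.001, 0.866, -0.499, 0.001]
force: [-0.2, -1.2, -0.1]
opening: 0.791
grasp_force: 0.0
```

Run:
```python
from h import *
st=observe(); d=grab_frame('wrist'); a=d['frame']; s=grab_frame('scene'); b=s['frame']
o=np.zeros((420,800,3),np.uint8); o[:,:400]=cv2.resize(a,(400,300))[:300].repeat(1,0) if 0 else np.vstack([cv2.resize(a,(400,300)),np.zeros((120,400,3),np.uint8)])
o[:,400:]=cv2.resize(b[200:410,80:280],(400,420)); save({'frame':o},'c11')
F=np.array([.6105,-.262]); x=np.array([.503,-.864])
go(*(F-.20*x),.30,30.2); print(F-.2*x)
```

```text
turn u [ 0.001  0.    -0.001] rows 0.0 | shift u [-0.6737 -0.2523 -0.1077] mm [-202.1  -75.7  -32.3] | j6 end 140 | at [ 0.5461 -0.302   0.2677] yaw -59.9 op 0.711 t 47.95
[ 0.5099 -0.0892]
```

View pics/c11.png

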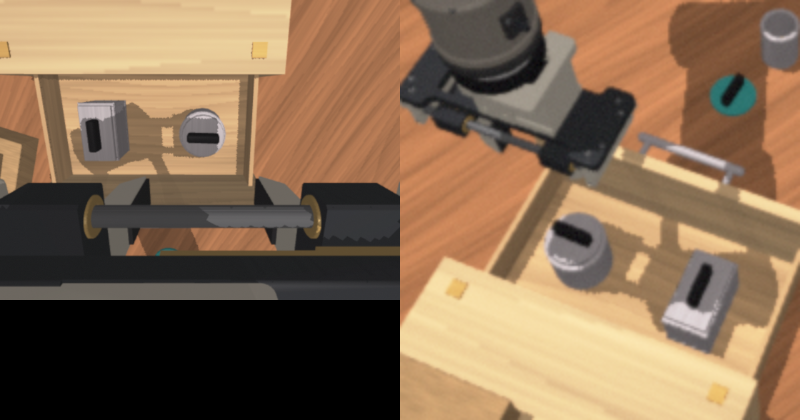

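Both tins stand upright and closed in the drawer, wide at (203,134) and oblong at (103,130). Now I go to the front to push the drawer shut.

Call:
arm_command(increments="-0.06 -0.02 -0.03 0 0 0 1;-0.1 -0.04 0 0 0 0 1;-0.1 -0.04 0 0 0 0 1;-0.1 -0.04 0 0 0 0 1;-0.1 -0.04 0 0 0 0 1;-0.1 -0.04 0 0 0 0 1;-0.07 -0.03 0 0 0 0 1;-0.044 0 0 0 0 0 1;0 0 0 0 0 0 1;0 0 0 0 0 0 1")

```text
clock: 48.95
eef_pos: [0.5101, -0.0901, 0.2776]
ee_rot: [0.001, 0.866, -0.499, 0.001]
force: [0.2, 0.1, -0.4]
opening: 0.007
grasp_force: 0.0
```

Run:
```python
from h import *
F=np.array([.6105,-.262]); x=np.array([.503,-.864])
go(*(F-.20*x),.085,30.2)
```

```text
turn u [ 0.001 -0.001 -0.001] rows 0.0 | shift u [-0.0028 -0.0011  0.6418] mm [ -0.8  -0.3 192.6] | j6 end 140 | at [ 0.5101 -0.0901  0.2776] yaw -59.9 op 0.007 t 48.95
```

Call:
arm_command(increments="0 0 0.05 0 0 0 1;0 0 0.1 0 0 0 1;0 0 0.12 0 0 0 1;0 0 0.12 0 0 0 1;0 0 0.12 0 0 0 1;0 0 0.09 0 0 0 1;0 0 0.042 0 0 0 1;0 0 0 0 0 0 1;0.05 0 0 0 0 0 1;0.05 0 0 0 0 0 1")

```text
clock: 49.95
eef_pos: [0.5268, -0.1179, 0.0861]
ee_rot: [0.001, 0.866, -0.499, 0.002]
force: [0.3, -0.4, 0.1]
opening: -0.001
grasp_force: 0.0
```

Call:
arm_command(increments="0.04 0 0 0 0 0 1;0.02 0 0 0 0 0 1;0.01 0 0 0 0 0 1;0.01 0 0 0 0 0 1;0.01 0 0 0 0 0 1;0.015 0 0 0 0 0 1;0.02 0 0 0 0 0 1;0.025 0 0 0 0 0 1;0.025 0 0 0 0 0 1;0.025 0 0 0 0 0 1")

```text
clock: 50.95
eef_pos: [0.5556, -0.1687, 0.0849]
ee_rot: [0.001, 0.866, -0.499, 0.0]
force: [-1.4, 0.7, 0.3]
opening: 0.006
grasp_force: 0.8
```

Call:
arm_command(increments="0.025 0 0 0 0 0 1;0.025 0 0 0 0 0 1;0.025 0 0 0 0 0 1;0.025 0 0 0 0 0 1;0.025 0 0 0 0 0 1;0.025 0 0 0 0 0 1;0.025 0 0 0 0 0 1;0.025 0 0 0 0 0 1;0.025 0 0 0 0 0 1;0.025 0 0 0 0 0 1")

```text
clock: 51.95
eef_pos: [0.5933, -0.2334, 0.0851]
ee_rot: [0.001, 0.866, -0.499, 0.001]
force: [-0.5, 1.9, -1.4]
opening: 0.003
grasp_force: 0.8
```

Run:
```python
from h import *
F=np.array([.6105,-.262]); x=np.array([.503,-.864])
p=np.array(observe()['eef_pos']); print('xd',(p[:2]-F)@x, p, observe()['force'])
s=grab_frame('scene'); d=grab_frame('side'); 
o=np.hstack([cv2.resize(s['frame'][200:410,80:280],(400,420)),cv2.resize(d['frame'][70:227,245:395],(400,420))]); save({'frame':o},'c12')
```

```text
xd -0.033352701307544294 [ 0.59327829 -0.2334234   0.08513659] [-0.49115043  1.94792377 -1.39292392]
```

View pics/c12.png

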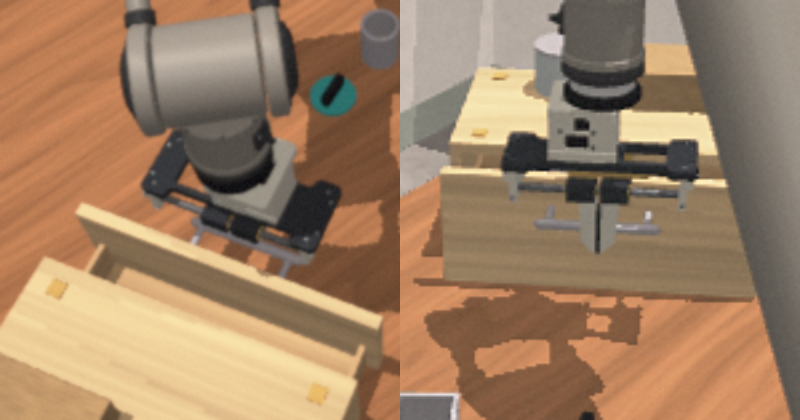

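The drawer is sliding in smoothly, with the fingers at mid-handle. I continue to the stop.

Call:
arm_command(increments="0.025 0 0 0 0 0 1;0.025 0 0 0 0 0 1;0.025 0 0 0 0 0 1;0.025 0 0 0 0 0 1;0.025 0 0 0 0 0 1;0.02 0 0 0 0 0 1;0.015 0 0 0 0 0 1;0.01 0 0 0 0 0 1;0 0 0 0 0 0 1")

```text
clock: 52.95
eef_pos: [0.6186, -0.2776, 0.0852]
ee_rot: [0.001, 0.866, -0.499, 0.001]
force: [0.5, 0.3, -0.0]
opening: 0.005
grasp_force: 0.0
```

Call:
arm_command(increments="0.01 0 0 0 0 0 1;0.01 0 0 0 0 0 1;0 0 0 0 0 0 1")

```text
clock: 53.25
eef_pos: [0.6195, -0.2789, 0.0852]
ee_rot: [-0.0, 0.867, -0.499, -0.004]
force: [-9.1, 11.4, 8.7]
opening: 0.004
grasp_force: 7.0
```

Call:
arm_command(increments="0.01 0 0 0 0 0 1;0.005 0 0 0 0 0 1;0 0 0 0 0 0 1")

```text
clock: 53.55
eef_pos: [0.6195, -0.279, 0.0852]
ee_rot: [-0.002, 0.867, -0.499, -0.008]
force: [-17.7, 23.2, 16.2]
opening: 0.004
grasp_force: 14.7
```

Call:
arm_command(increments="-0.03 0 0 0 0 0 1;-0.06 0 0 0 0 0 1;-0.1 0 0 0 0 0 1;-0.1 0 0 0 0 0 1;-0.08 0 -0.05 0 0 0 1;0 0 -0.1 0 0 0 1;0 0 -0.12 0 0 0 1;0 0 -0.12 0 0 0 1;0 0 0 0 0 0 1;0 0 0 0 0 0 1")

```text
clock: 54.55
eef_pos: [0.5684, -0.1901, 0.2029]
ee_rot: [0.001, 0.866, -0.499, 0.002]
force: [-0.0, 0.8, -0.4]
opening: 0.008
grasp_force: 0.0
```

Run:
```python
from h import *
s=grab_frame('scene'); d=grab_frame('side'); st=observe(); print(np.round(st['eef_pos'],3),round(st['clock'],1))
o=np.hstack([cv2.resize(s['frame'][120:420,80:440],(480,400)),cv2.resize(d['frame'][70:270,180:340],(320,400))]); save({'frame':o},'c13')
for n in ('tin_slim','tin_square'): print(n,[(np.round(r['position'],3),round(r['p'],2)) for D in(s,d) for r in search_frame(D,n)[:1]])
```

```text
[ 0.567 -0.19   0.201] 54.6
tin_slim [(array([0.45 , 0.056, 0.048]), 0.95), (array([0.449, 0.067, 0.05 ]), 0.91)]
tin_square [(array([0.549, 0.046, 0.043]), 0.76), (array([0.547, 0.06 , 0.042]), 0.8)]
```

View pics/c13.png

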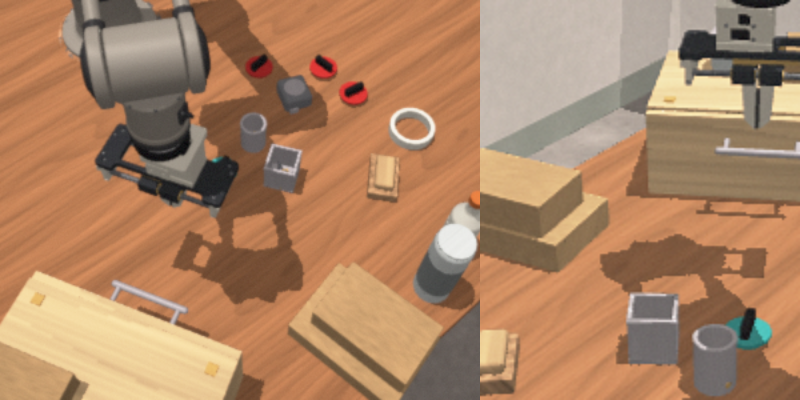

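The drawer is flush shut, and the open slim and square tins stand upright on the bench. The square tin was at some point shifted about 3 cm, which fits the announced knock. Nothing else is disturbed.

```bash
python3 -c "
from h import *
print(hand_in())"
```

```text
the job is handed in; nothing more can be done
None
```

The job is handed in: the wide and oblong tins are closed and upright in the fully shut drawer, and the slim and square tins, whose lids are missing, stay open and upright on the bench.

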